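Close the inner adjuster of a fork damper and cap it

ROBOT

A 6-joint arm with a two-finger parallel gripper is mounted at the origin on the work surface. World frame = base frame: x ahead of the robot, y to its left, z up, the work surface at z = 0. Lengths are in m, angles in rad, forces in N, time in s.
With the tool pointing down it reaches from about 0.25 to 0.775 m from the base axis. Payload 4 kg.
Tool frame: the origin (TCP) lies midway between the tips of the shut fingers; the grasp point (between the pads) lies arm.grip_depth behind it (arm.grip_depth is the distance from the TCP to the grasp point, in m); z points along the fingers, y is the line along which they close (so a half turn about z gives the same grasp; the last joint's range is limited). The gripper opens to 85 mm and grips with 20 to 120 N. Pads are 22 mm wide; open, the fingers measure 114 mm over their backs; the gripper's body (76 mm by 85 mm) begins 54 mm behind the grasp point. The pads swing forward as they close: fully open they stand 13 mm farther back than shut.
Start: joints at [-0.103, 0.087, 1.371, -0, 1.684, -0.103], TCP at [0.55, -0, 0.231] pointing down, gripper open.
Joint ranges: [-3.1, 3.1], [-0.76, 2.03], [0.27, 2.55], [-1.08, 4.22], [0.17, 2.65], [-2.57, 2.57]. Speed limits (rad/s): [2.79, 2.79, 3.14, 3.14, 3.14, 3.14].

INTERFACE

Orientations are given as a 3x3 rotation matrix whose columns are the frame's x, y, z axes.
In Python, from plant import arm, grab_frame, finish_job, spot_in, outline_of, mark_of gives the robot as it stands.
- The arm moves only by the tool servo_tool, never from a script. Its argument "series" is a list of rows, each a list of 3 entries, a list of its own where there are three numbers: the turn, a rotation vector about the tool's x, y, z in rad, then the shift along the tool's x, y, z in units of 50 mm (1.0 is 50 mm), then the opening, from 0 (shut) to 1 (fully open). A call has 1 to 10 rows; each row shifts and turns the commanded pose from where the row before left it, along the tool's axes as they then stand; what a row does not reach is not made up. A row lasts 1/10 s, in which the tool goes at most 50 mm and 8.59 degrees, less where a joint would pass 70% of its speed; a pose out of reach is approached as far as the arm can. A call is refused whole if a number of a shift passes 1 or a number of a turn 0.15, either way. A call with a gripper value outside its range is refused whole. The fingers move at their own pace and stop on an object; "newtons" is the grip in N (left out, the last holds). Time passes only in rows, so rows that do not move let the fingers close. It gives the time, the measured TCP pose, the force, the opening and the grip force at its end, in the units of the state.
- arm.sense(): the state, without advancing time (a new reading comes with each control period).
- grab_frame(name): name is "scene" or "side" or "wrist"; returns a dict with "img" (420x560x3 uint8, red, green, blue), "z_map" (420x560 float32, m along the optical axis (not along the pixel's ray), 0 where there is no reading), "intrinsics" (3x3 intrinsics, pixels), "dist" ([k1, k2, p1, p2, k3] as OpenCV has them; the pictures are not rectified), "R" (3x3) and "t" (3): a world point X has camera coordinates R X + t. Camera axes: x right, y down, z forward; pixel columns grow to the right and rows downward; lengths in m; the calibration is good to about 2 mm. A picture is of the moment at which its call begins.
- finish_job(): hands the job in; it is judged then, once.
Trained networks look in the newest picture that a camera, given by its name, has taken for a name from the list of things; names that differ only in an ending like _2 or _b are one class to them, and where a whole thing is asked for, a point or a joint stands for the part that bears it (a point fixed in the world has none). Each returns a list of dicts, best first, with "conf" (0 to 1); they miss things now and then, are a little off and sometimes report something else, mostly with a low value. They report only what shows in the picture. A call takes as long as a camera call. They do not tell look-alikes from the thing itself.
- spot_in(camera, query): "box" ([centre column, centre row, width, height] in pixels, round what is visible of it).
- outline_of(camera, query): "pixels" (420x560 bool, what is visible of it) and "box" ([centre column, centre row, width, height] in pixels, round what is visible of it).
- mark_of(camera, query): "position" ([column, row] in pixels: a listed point, or the origin of a listed thing).
The state is a dict: "clock": time; "joint_positions": joint angles; "joint_vel": joint speeds; "joint_efforts": joint torques, N m; "ee_pos": TCP position; "tcp_rot": TCP orientation; "force": force on the tool from outside, world axes, zero at the start; "ft_torque": the same for the moment, N m; "width": finger opening in m; "grip_force": force on a finger pad.
Only numpy, scipy, OpenCV 4.12 (cv2) and the standard library are available. Lean on these libraries where they do the work, as an engineer would, in place of code of your own. Each camera call takes 0.05 s, during which the arm holds its last target. There are 200 camera calls.

TASK

On the bicycle fork damper standing in the bench clamp, gently turn the small inner bar knob clockwise until it comes up against its end stop, without dragging the wide outer ring round with it, squeezing hard or forcing the stop. Then fit the round black dust cap squarely over the knob so that it sits on the ring, let go, and leave the other things on the bench where they are.

Things in the scene. Friction and masses are not known exactly. Their poses are not given: they have to be found in the camera images.
- clamp: Aluminium clamp, block 90 x 86 mm, top 75 mm over the bench, on a fixed 120 x 100 mm foot. Origin: on the bench, on the damper's vertical axis, shared by tube, ring and knob; z up. From it a rigid 36 mm steel tube stands out by a height that differs each time and is not reported. Delicate: spoilt if the fingers' grip, press and twist on it add up to over 50 N; 10 N per finger turns the knob.
- inner_knob (a joint): Inner knob: aluminium bar 26 long, 11 thick, 14 mm high, flat sides, standing on the ring's top on the axis; its top is 111 to 161 mm over the bench (not reported). Angle, rad, grows clockwise seen from above; the bar's yaw is the clamp's yaw minus this value (0: along clamp x). Hard stop at 2.40, felt as a rise over the steady friction of 0.06 N m. Stays where left.
- outer_ring (a joint): Angle of the dark knurled outer ring, rad, clockwise positive; starts at 0 and must stay within 0.12 of it. 50 mm across (54 over the knurls), 14 mm high; flat top exactly 14 mm below the knob's top, so 97 to 147 mm over the bench (not reported). It turns easily, at a light rub.
- cap_mid (a point): Black round dust cap, closed on top and open underneath, standing mouth down on the bench: 44 mm outside, 38 mm inside, 36 mm high, top 5 mm thick (31 mm deep inside), 28 to 56 g. The point is its centre, 18 mm above its mouth; z up. Fitted, its mouth rests on the outer ring's top with the knob inside.
- spacer: Bystander: aluminium spacer ring, 48 mm across, 22 mm high with a 28 mm hole; origin at the centre of its underside. Cap and spacer swap places from time to time.
- lockring: Bystander: flat dark steel ring, 60 mm across, 8 mm high, lying on the bench; origin at the centre of its underside.
- driver: Bystander: screwdriver lying on the bench, 170 mm long along its x.
- tyre_lever: Bystander: black rod with round ends, 112 mm long along its x, 12 mm thick, lying on the bench.
- spray_can: Bystander: blue can, 52 mm across, 150 mm high; origin at the centre of its underside.
- sealant: Bystander: white bottle, 56 mm across, 130 mm high; origin at the centre of its underside.
Not all that is in view belongs to the job. What is meant by the part that bears cap_mid is not turquoise, and is the larger of those in its own colour.

How it is judged:
By the outcome, as a careful person would: the job done as asked, in the order asked, and still so for the second after the job is handed in, with the robot touching nothing.
It also fails if it takes over 72 s, if anything falls off the work surface, if the arm or the gripper's body presses on something with over 40 N, if the wrist force passes 120 N, or if a joint passes its speed limit or range.

## Working session

There is one attempt and no reset: what is moved stays moved. The work goes in short steps, Python scripts to look and compute and a tool call to move; the robot and the scene stay as the last step left them, time stands still between calls to the robot, and variables do not carry over. Pictures are saved under pics/ and viewed, at most 10 in all, crops included, and the job is handed in when it is done.

Besides the shell and the picture viewer there is one more tool, called by a JSON object that holds its "fn" and its "kwargs", one argument or row to a line. servo_tool: Moves the arm, as the interface text tells. Its arguments: {"type":"object","properties":{"series":{"type":"array"},"newtons":{"type":"number"}},"required":["series"]}

```bash
mkdir -p pics; ls; cat > h.py <<'E'
import numpy as np, cv2
from plant import arm, grab_frame, finish_job, spot_in, outline_of, mark_of
def world(f,uv,z):
    "pixels (n,2), z depth (n) -> world"
    n=cv2.undistortPoints(np.asarray(uv,float).reshape(-1,1,2),f["intrinsics"],np.array(f["dist"])).reshape(-1,2)
    z=np.asarray(z,float).reshape(-1,1)
    return (np.c_[n,np.ones(len(n))]*z-np.asarray(f["t"]))@np.asarray(f["R"])
def cloud(f,mask=None):
    m=(f["z_map"]>0)
    if mask is not None: m&=mask
    v,u=np.nonzero(m); return world(f,np.c_[u,v],f["z_map"][v,u])
def save(f,name): cv2.imwrite("pics/"+name,f["img"][:,:,::-1])
E
python3 - <<'E'
from h import *
s=arm.sense(); print(arm.grip_depth,s["clock"],s["ee_pos"],s["tcp_rot"],s["width"])
fs={}
ims=[]
for c in ["scene","side"]:
    f=grab_frame(c); ims.append(f["img"])
    for q in ["clamp","inner_knob","outer_ring","cap_mid","spacer","lockring","driver","tyre_lever","spray_can","sealant"]:
        for d in outline_of(c,q)[:3]:
            p=cloud(f,d["pixels"])
            if len(p)<5: continue
            top=p[p[:,2]>np.percentile(p[:,2],97)-.004]
            print(c,q,round(d["conf"],2),np.round(d["box"]),"top",top.mean(0).round(3),"min",np.percentile(p,3,0).round(3),"max",np.percentile(p,97,0).round(3),f["img"][d["pixels"]].mean(0).round())
    save(f,c+"1.png")
E
```

```text
pics
0.0187 0.0 [5.49511998e-01 4.30360414e-05 2.30100431e-01] [[-1.10106414e-05  9.99997509e-01 -2.23209963e-03]
 [ 9.99999972e-01  1.15363625e-05  2.35514859e-04]
 [ 2.35540023e-04 -2.23209697e-03 -9.99997481e-01]] 0.0852026470823422
scene clamp 0.97 [290. 211.  58.  63.] top [0.566 0.008 0.112] min [ 0.518 -0.037  0.   ] max [0.622 0.049 0.111] [133. 128. 117.]
scene inner_knob 0.39 [289. 186.  12.  14.] top [0.565 0.012 0.123] min [0.559 0.001 0.11 ] max [0.575 0.022 0.125] [186. 180. 164.]
scene outer_ring 0.47 [290. 192.  27.  11.] top [0.567 0.006 0.109] min [ 0.541 -0.013  0.097] max [0.588 0.028 0.111] [80. 75. 72.]
scene cap_mid 0.93 [202. 276.  26.  22.] top [ 0.548 -0.277  0.035] min [ 0.531 -0.298  0.002] max [ 0.569 -0.259  0.036] [ 59. 142. 125.]
scene cap_mid 0.76 [157. 280.  18.  26.] top [ 0.482 -0.348  0.026] min [ 0.462 -0.364 -0.001] max [ 0.498 -0.332  0.028] [35. 33. 33.]
scene cap_mid 0.68 [184. 259.  23.  22.] top [ 0.472 -0.262  0.035] min [ 0.435 -0.283 -0.001] max [ 0.492 -0.243  0.036] [38. 37. 36.]
scene spacer 0.51 [331. 181.  16.  10.] top [0.53  0.246
[... 2291 characters left out ...]
02 0.219 0.029] [66. 61. 58.]
side tyre_lever 0.68 [353. 172.  22.  27.] top [ 0.47  -0.259  0.038] min [ 0.45  -0.277  0.006] max [ 0.488 -0.238  0.04 ] [29. 27. 28.]
side tyre_lever 0.52 [368. 229.  12.  33.] top [ 0.393 -0.103  0.013] min [ 0.373 -0.143  0.007] max [ 0.416 -0.065  0.015] [23. 21. 22.]
side spray_can 0.72 [125. 298.  53.  78.] top [0.704 0.267 0.152] min [0.679 0.249 0.012] max [0.721 0.291 0.153] [ 79.  97. 113.]
side sealant 0.96 [265. 139.  26.  50.] top [ 0.688 -0.247  0.124] min [ 0.665 -0.268  0.007] max [ 0.709 -0.235  0.115] [165. 157. 133.]
side sealant 0.71 [335. 279.  32.  24.] top [0.416 0.042 0.01 ] min [0.391 0.015 0.002] max [0.443 0.067 0.012] [91. 83. 80.]
```

```bash
python3 - <<'E'
from h import *
f=grab_frame("wrist"); save(f,"w1.png")
P=cloud(f)
s=arm.sense()
print("cam",-f["R"].T@f["t"], s["ee_pos"])
near=P[(abs(P[:,0]-.565)<.06)&(abs(P[:,1]-.012)<.06)]
h,e=np.histogram(near[:,2],bins=np.arange(.06,.15,.002)); print([(round(b,3),int(a)) for a,b in zip(h,e) if a])
for c in ["inner_knob","outer_ring","clamp"]:
    for d in outline_of("wrist",c)[:2]:
        p=cloud(f,d["pixels"]); print(c,d["conf"],np.round(d["box"]),p.mean(0).round(4) if len(p) else 0, np.percentile(p,[3,97],axis=0).round(3) if len(p) else 0)
k=grab_frame
sc=cv2.resize(np.hstack([cv2.imread("pics/scene1.png")[110:320,120:420],cv2.imread("pics/side1.png")[110:390,90:390][:210]]),None,fx=1.3,fy=1.3)
cv2.imwrite("pics/both.png",sc)
E
```

```text
cam [0.54968702 0.06950364 0.37456792] [ 5.50020333e-01 -3.08414525e-05  2.31335548e-01]
[(np.float64(0.06), 8), (np.float64(0.062), 19), (np.float64(0.064), 26), (np.float64(0.066), 17), (np.float64(0.068), 36), (np.float64(0.07), 88), (np.float64(0.072), 448), (np.float64(0.074), 4264), (np.float64(0.076), 1416), (np.float64(0.078), 2), (np.float64(0.096), 2), (np.float64(0.098), 16), (np.float64(0.1), 24), (np.float64(0.102), 16), (np.float64(0.104), 22), (np.float64(0.106), 23), (np.float64(0.108), 137), (np.float64(0.11), 2017), (np.float64(0.112), 661), (np.float64(0.114), 62), (np.float64(0.116), 6), (np.float64(0.118), 6), (np.float64(0.12), 7), (np.float64(0.122), 31), (np.float64(0.124), 419), (np.float64(0.126), 75)]
inner_knob 0.73 [299. 189.  33.  37.] [0.5622 0.0148 0.1207] [[0.553 0.003 0.112]
 [0.572 0.026 0.126]]
outer_ring 0.73 [296. 187.  71.  71.] [0.5617 0.0154 0.11  ] [[ 0.539 -0.01   0.084]
 [ 0.585  0.038  0.113]]
clamp 0.96 [295. 171. 118. 114.] [0.5596 0.0219 0.0749] [[ 0.506 -0.026  0.011]
 [ 0.613  0.062  0.125]]
```

View pics/w1.png

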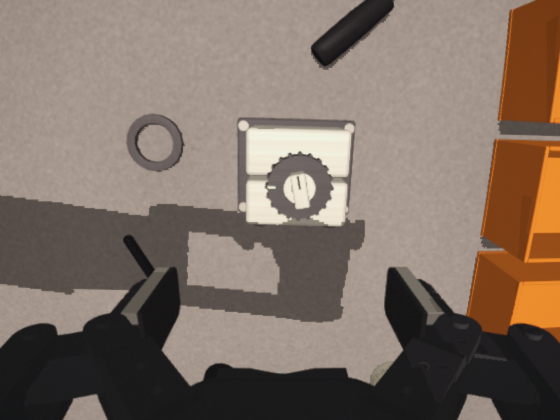

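View pics/both.png

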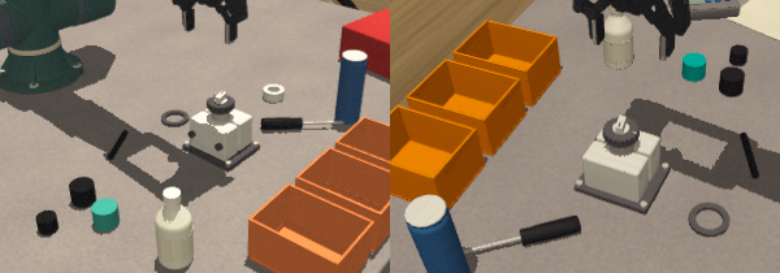

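```bash
cat >> h.py <<'E'
def rect(p):
    "min-area rect in mm of world xy: centre, long, short, yaw deg of long side"
    (cx,cy),(w,h),a=cv2.minAreaRect((p[:,:2]*1000).astype(np.float32))
    if w<h: w,h,a=h,w,a+90
    return np.round([cx,cy,w,h,(a+90)%180-90],1)
def knob():
    f=grab_frame("wrist"); P=cloud(f)
    k=P[np.linalg.norm(P[:,:2]-[.563,.0145],axis=1)<.035]
    zt=np.median(k[(k[:,2]>.118)&(k[:,2]<.135)][:,2]); zr=np.median(k[(k[:,2]>.105)&(k[:,2]<.116)][:,2])
    t=k[abs(k[:,2]-zt)<.003]; r=k[abs(k[:,2]-zr)<.003]
    w,v=np.linalg.eigh(np.cov(t[:,:2].T)); 
    print("knob top",zt.round(4),"ring",zr.round(4),"knob rect",rect(t),"pca yaw",np.degrees(np.arctan2(v[1,1],v[0,1])).round(1),"n",len(t))
    c,R=cv2.minEnclosingCircle((r[:,:2]*1000).astype(np.float32)); print("ring circle",np.round(c,1),round(R,1))
    return f,P
def gap(): 
    s=arm.sense(); R=np.array(s["tcp_rot"]); print("clock",round(s["clock"],2),"ee",np.round(s["ee_pos"],4),"y-yaw",np.degrees(np.arctan2(R[1,1],R[0,1])).round(2),"zax",R[:,2].round(4),"j6",round(s["joint_positions"][5],3),"F",np.round(s["force"],1),"T",np.round(s["ft_torque"],3),"w",round(s["width"],4),"g",s["grip_force"])
    return s
E
python3 - <<'E'
from h import *
f,P=knob(); gap()
b=P[(abs(P[:,2]-.0755)<.003)&(abs(P[:,0]-.565)<.08)&(abs(P[:,1]-.02)<.08)]; print("block",rect(b))
b=P[(P[:,2]<.014)&(P[:,2]>.006)&(abs(P[:,0]-.565)<.08)&(abs(P[:,1]-.012)<.07)]; print("foot",rect(b),b[:,2].mean())
c=cv2.resize(f["img"][105:250,220:370],None,fx=4,fy=4,interpolation=cv2.INTER_CUBIC); cv2.imwrite("pics/w2.png",c[:,:,::-1])
E
```

```text
knob top 0.1252 ring 0.1114 knob rect [562.4  14.   26.1  11.  -80.2] pca yaw 99.9 n 520
ring circle [562.3  14. ] 26.8
clock 1.35 ee [ 0.55   -0.      0.2313] y-yaw -0.0 zax [ 1.e-04 -0.e+00 -1.e+00] j6 -0.103 F [-0.2 -0.  -0.6] T [ 0.021  0.035 -0.003] w 0.0854 g 0.0
block [562.7  14.2  89.1  86.   -1.5]
foot [562.4  14.2 120.9 100.5  -1.4] 0.012146785766822784
```

View pics/w2.png

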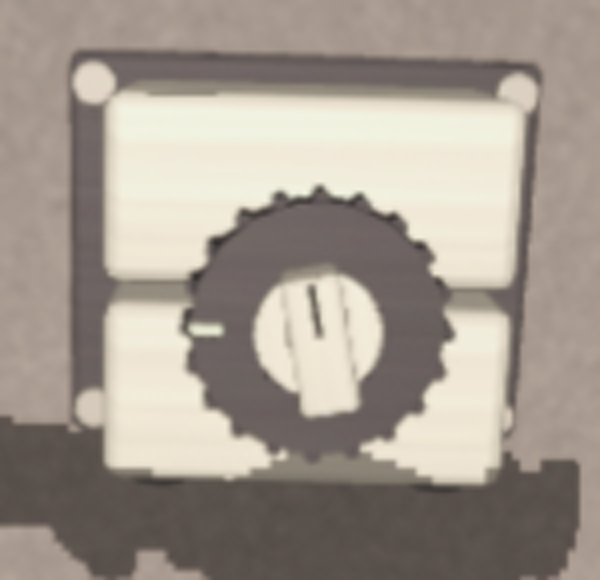

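{"fn": "servo_tool", "kwargs": {
  "series": [
    [[0,0,0],[0.14,0.126,0],1],
    [[0,0,0],[0.14,0.126,0],1],
    [[0,0,-0.0865],[0,0,0],1],
    [[0,0,-0.0865],[0,0,0],1],
    [[0,0,0],[0,0,0.5],1],
    [[0,0,0],[0,0,0.5],1],
    [[0,0,0],[0,0,0],1],
    [[0,0,0],[0,0,0],1]
  ],
  "newtons": 20
}}

```text
clock: 2.15
ee_pos: [0.5627, 0.0145, 0.1811]
tcp_rot: [[-0.173, 0.985, -0.001], [0.985, 0.173, 0.0], [0.0, -0.001, -1.0]]
force: [0.2, -0.4, 0.4]
width: 0.0854
grip_force: 0.0
```

```bash
python3 - <<'E'
from h import *
gap(); f,P=knob(); gap(); save(f,"w3.png")
E
```

```text
clock 2.15 ee [0.5627 0.0145 0.1811] y-yaw 9.94 zax [-1.1e-03  2.0e-04 -1.0e+00] j6 -0.249 F [ 0.2 -0.4  0.4] T [-0.    -0.056 -0.016] w 0.0854 g 0.0
knob top 0.1252 ring 0.1113 knob rect [562.5  14.2  26.   11.  -80.4] pca yaw 99.2 n 758
ring circle [562.6  13.5] 27.0
clock 2.2 ee [0.5634 0.0143 0.1824] y-yaw 9.94 zax [ 0.0015  0.     -1.    ] j6 -0.249 F [0.3 0.4 0.1] T [ 0.006  0.064 -0.048] w 0.0854 g 0.0
```

View pics/w3.png

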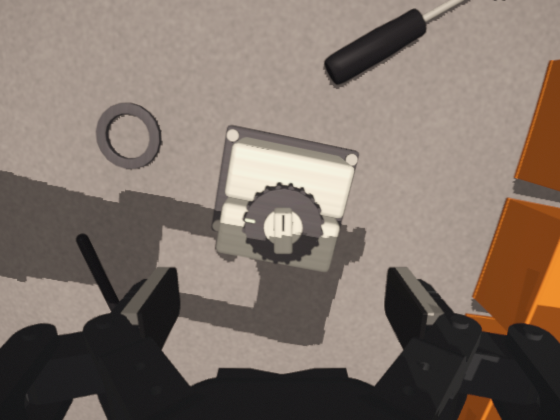

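{"fn": "servo_tool", "kwargs": {
  "series": [
    [[0,0,0],[0,0,0.3],0.4],
    [[0,0,0],[0,0,0.3],0.4],
    [[0,0,0],[0,0,0],0.4],
    [[0,0,0],[0,0,0],0.4],
    [[0,0,0],[0,0,0],0.4],
    [[0,0,0],[0,0,0],0.4]
  ],
  "newtons": 20
}}

```text
clock: 2.8
ee_pos: [0.563, 0.0139, 0.152]
tcp_rot: [[-0.172, 0.985, 0.001], [0.985, 0.172, -0.0], [-0.0, 0.001, -1.0]]
force: [-0.5, 0.4, 0.4]
width: 0.0345
grip_force: 0.0
```

```bash
python3 - <<'E'
from h import *
gap(); f,P=knob(); gap(); save(f,"w4.png")
E
```

```text
clock 2.8 ee [0.563  0.0139 0.152 ] y-yaw 9.91 zax [ 1.3e-03 -1.0e-04 -1.0e+00] j6 -0.249 F [-0.5  0.4  0.4] T [-0.004  0.029 -0.001] w 0.0345 g 0.0
knob top 0.1252 ring 0.1113 knob rect [562.5  14.   26.3  11.  -79.7] pca yaw 100.0 n 971
ring circle [562.4  13.7] 27.1
clock 2.85 ee [0.563  0.0139 0.152 ] y-yaw 9.91 zax [ 1.4e-03 -1.0e-04 -1.0e+00] j6 -0.249 F [-1.1  0.3  0.6] T [0.016 0.065 0.039] w 0.0341 g 0.0
```

View pics/w4.png

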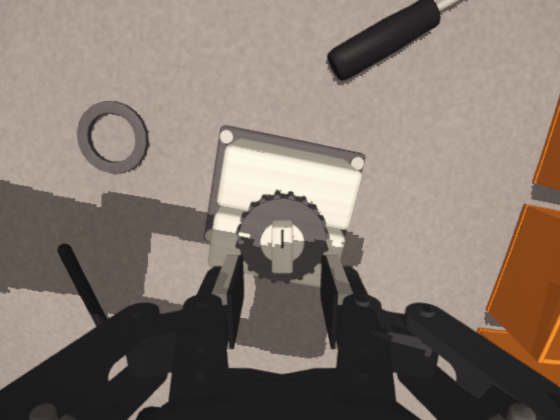

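{"fn": "servo_tool", "kwargs": {
  "series": [
    [[0,0,0],[0,0,0.3],0.3],
    [[0,0,0],[0,0,0.3],0.3],
    [[0,0,0],[0,0,0.11],0.3],
    [[0,0,0],[0,0,0],0.25],
    [[0,0,0],[0,0,0],0.2],
    [[0,0,0],[0,0,0],0.18],
    [[0,0,0],[0,0,0],0.16],
    [[0,0,0],[0,0,0],0.16],
    [[0,0,0],[0,0,0],0.16]
  ],
  "newtons": 20
}}

```text
clock: 3.75
ee_pos: [0.5628, 0.014, 0.1162]
tcp_rot: [[-0.172, 0.985, 0.001], [0.985, 0.172, -0.0], [-0.0, 0.001, -1.0]]
force: [0.8, -0.3, 0.5]
width: 0.0138
grip_force: 0.0
```

```bash
python3 - <<'E'
from h import *
gap(); 
E
```

```text
clock 3.75 ee [0.5628 0.014  0.1162] y-yaw 9.91 zax [ 8.e-04 -0.e+00 -1.e+00] j6 -0.249 F [ 0.8 -0.3  0.5] T [0.01  0.054 0.009] w 0.0138 g 0.0
```

{"fn": "servo_tool", "kwargs": {
  "series": [
    [[0,0,0],[0,0,0],0.14],
    [[0,0,0],[0,0,0],0.13],
    [[0,0,0],[0,0,0],0.13],
    [[0,0,0],[0,0,0],0.12],
    [[0,0,0],[0,0,0],0.12]
  ],
  "newtons": 20
}}

```text
clock: 4.25
ee_pos: [0.563, 0.014, 0.1161]
tcp_rot: [[-0.172, 0.985, 0.001], [0.985, 0.172, 0.0], [-0.0, 0.001, -1.0]]
force: [0.9, -0.4, 0.7]
width: 0.011
grip_force: 13.5
```

```bash
python3 - <<'E'
from h import *
gap(); 
E
```

```text
clock 4.25 ee [0.563  0.014  0.1161] y-yaw 9.91 zax [ 1.2e-03  1.0e-04 -1.0e+00] j6 -0.249 F [ 0.9 -0.4  0.7] T [ 0.055 -0.263 -0.045] w 0.011 g 13.498623669147491
```

{"fn": "servo_tool", "kwargs": {
  "series": [
    [[0,0,0.03],[0,0,0],0.12],
    [[0,0,0.05],[0,0,0],0.12],
    [[0,0,0.05],[0,0,0],0.12],
    [[0,0,0.05],[0,0,0],0.12],
    [[0,0,0.05],[0,0,0],0.12]
  ]
}}

```text
clock: 4.75
ee_pos: [0.5632, 0.014, 0.1161]
tcp_rot: [[0.059, 0.998, 0.002], [0.998, -0.059, 0.0], [0.0, 0.002, -1.0]]
force: [2.8, 0.9, 0.3]
width: 0.0105
grip_force: 13.5
```

```bash
python3 - <<'E'
from h import *
gap(); 
E
```

```text
clock 4.75 ee [0.5632 0.014  0.1161] y-yaw -3.37 zax [ 0.0015  0.     -1.    ] j6 -0.017 F [2.8 0.9 0.3] T [ 0.103 -0.333  0.075] w 0.0105 g 13.473003655672073
```

{"fn": "servo_tool", "kwargs": {
  "series": [
    [[0,0,0.06],[0,0,0],0.12],
    [[0,0,0.06],[0,0,0],0.12],
    [[0,0,0.06],[0,0,0],0.12],
    [[0,0,0.06],[0,0,0],0.12],
    [[0,0,0.06],[0,0,0],0.12]
  ]
}}

```text
clock: 5.25
ee_pos: [0.5633, 0.014, 0.1161]
tcp_rot: [[0.352, 0.936, 0.002], [0.936, -0.352, -0.0], [0.001, 0.002, -1.0]]
force: [2.6, -0.2, 0.2]
width: 0.0106
grip_force: 13.5
```

```bash
python3 - <<'E'
from h import *
gap(); 
E
```

```text
clock 5.25 ee [0.5633 0.014  0.1161] y-yaw -20.58 zax [ 0.002 -0.    -1.   ] j6 0.283 F [ 2.6 -0.2  0.2] T [ 0.086 -0.449  0.034] w 0.0106 g 13.45033273100853
```

{"fn": "servo_tool", "kwargs": {
  "series": [
    [[0,0,0.06],[0,0,0],0.12],
    [[0,0,0.06],[0,0,0],0.12],
    [[0,0,0.06],[0,0,0],0.12],
    [[0,0,0.06],[0,0,0],0.12]
  ]
}}

```text
clock: 5.65
ee_pos: [0.5635, 0.0139, 0.1161]
tcp_rot: [[0.564, 0.826, 0.002], [0.826, -0.564, -0.0], [0.001, 0.002, -1.0]]
force: [3.8, -0.2, -0.7]
width: 0.0102
grip_force: 13.4
```

```bash
python3 - <<'E'
from h import *
gap(); 
E
```

```text
clock 5.65 ee [0.5635 0.0139 0.1161] y-yaw -34.33 zax [ 2.3e-03 -2.0e-04 -1.0e+00] j6 0.523 F [ 3.8 -0.2 -0.7] T [ 0.008 -0.482  0.072] w 0.0102 g 13.432289063930511
```

{"fn": "servo_tool", "kwargs": {
  "series": [
    [[0,0,0.05],[0,0,0],0.12],
    [[0,0,0.05],[0,0,0],0.12],
    [[0,0,0.04],[0,0,0],0.12],
    [[0,0,0.04],[0,0,0],0.12],
    [[0,0,0],[0,0,0],0.12]
  ]
}}

```text
clock: 6.15
ee_pos: [0.5635, 0.0139, 0.1161]
tcp_rot: [[0.701, 0.713, 0.002], [0.713, -0.701, -0.0], [0.002, 0.002, -1.0]]
force: [4.7, 0.0, -0.8]
width: 0.0107
grip_force: 13.4
```

```bash
python3 - <<'E'
from h import *
gap(); f=grab_frame("wrist"); gap()
E
```

```text
clock 6.15 ee [0.5635 0.0139 0.1161] y-yaw -44.52 zax [ 2.4e-03 -2.0e-04 -1.0e+00] j6 0.701 F [ 4.7  0.  -0.8] T [-0.042 -0.687 -0.014] w 0.0107 g 13.410682082176208
clock 6.2 ee [0.5635 0.0139 0.1161] y-yaw -44.48 zax [ 2.4e-03 -2.0e-04 -1.0e+00] j6 0.7 F [ 4.1 -0.4 -0.3] T [-0.047 -0.666 -0.058] w 0.0106 g 13.401994407176971
```

{"fn": "servo_tool", "kwargs": {
  "series": [
    [[0,0,0.02],[0,0,0],0.12],
    [[0,0,0.02],[0,0,0],0.12]
  ]
}}

```text
clock: 6.4
ee_pos: [0.5635, 0.0139, 0.1161]
tcp_rot: [[0.73, 0.684, 0.002], [0.684, -0.73, -0.0], [0.002, 0.002, -1.0]]
force: [5.5, -0.7, -0.8]
width: 0.0105
grip_force: 13.4
```

```bash
python3 - <<'E'
from h import *
gap(); f=grab_frame("wrist"); gap()
E
```

```text
clock 6.4 ee [0.5635 0.0139 0.1161] y-yaw -46.87 zax [ 2.4e-03 -3.0e-04 -1.0e+00] j6 0.742 F [ 5.5 -0.7 -0.8] T [-0.054 -0.87   0.096] w 0.0105 g 13.380809873342514
clock 6.45 ee [0.5635 0.0139 0.1161] y-yaw -46.91 zax [ 2.4e-03 -3.0e-04 -1.0e+00] j6 0.743 F [ 5.1 -0.6 -1.5] T [ 0.012 -0.856  0.048] w 0.0105 g 13.376900106668472
```

{"fn": "servo_tool", "kwargs": {
  "series": [
    [[0,0,0],[0.008,0.008,0],0.12],
    [[0,0,0.015],[0,0,0],0.12],
    [[0,0,0.015],[0,0,0],0.12]
  ]
}}

```text
clock: 6.75
ee_pos: [0.5636, 0.0139, 0.1161]
tcp_rot: [[0.75, 0.661, 0.001], [0.661, -0.75, -0.0], [0.001, 0.001, -1.0]]
force: [5.1, -0.3, 0.5]
width: 0.0102
grip_force: 13.5
```

```bash
python3 - <<'E'
from h import *
gap(); f=grab_frame("wrist"); gap()
E
```

```text
clock 6.75 ee [0.5636 0.0139 0.1161] y-yaw -48.6 zax [ 1.1e-03 -3.0e-04 -1.0e+00] j6 0.772 F [ 5.1 -0.3  0.5] T [-0.078 -0.76   0.083] w 0.0102 g 13.525322824716568
clock 6.8 ee [0.5635 0.0139 0.1161] y-yaw -48.63 zax [ 1.1e-03 -3.0e-04 -1.0e+00] j6 0.773 F [ 3.5 -1.1  1.2] T [-0.059 -0.771  0.068] w 0.0107 g 13.526430130004883
```

{"fn": "servo_tool", "kwargs": {
  "series": [
    [[0,0,0.015],[0,0,0],0.12]
  ]
}}

```text
clock: 6.9
ee_pos: [0.5636, 0.0139, 0.1161]
tcp_rot: [[0.76, 0.65, 0.001], [0.65, -0.76, -0.0], [0.001, 0.001, -1.0]]
force: [4.6, -1.2, 0.4]
width: 0.0108
grip_force: 13.6
```

```bash
python3 - <<'E'
from h import *
gap(); f=grab_frame("wrist"); gap()
E
```

```text
clock 6.9 ee [0.5636 0.0139 0.1161] y-yaw -49.44 zax [ 1.2e-03 -3.0e-04 -1.0e+00] j6 0.787 F [ 4.6 -1.2  0.4] T [-0.1   -0.843  0.155] w 0.0108 g 13.583263903856277
clock 6.95 ee [0.5636 0.0139 0.1161] y-yaw -49.47 zax [ 1.1e-03 -3.0e-04 -1.0e+00] j6 0.787 F [ 4.8 -0.4  0.3] T [-0.115 -0.852  0.054] w 0.0102 g 13.563605546951294
```

{"fn": "servo_tool", "kwargs": {
  "series": [
    [[0,0,0.015],[0,0,0],0.12]
  ]
}}

```text
clock: 7.05
ee_pos: [0.5635, 0.0139, 0.1161]
tcp_rot: [[0.769, 0.639, 0.001], [0.639, -0.769, -0.0], [0.001, 0.001, -1.0]]
force: [4.5, -0.4, 1.1]
width: 0.0107
grip_force: 15.0
```

```bash
cat >> h.py <<'E'
def tz(n=5):
    r=[]
    for i in range(n): grab_frame("wrist"); r.append(arm.sense()["ft_torque"][2])
    print("Tz mean",np.mean(r).round(3),np.std(r).round(3)); gap()
E
python3 -c "
from h import *
tz()"
```

```text
Tz mean 0.278 0.017
clock 7.3 ee [0.5635 0.0139 0.1161] y-yaw -50.23 zax [ 1.1e-03 -3.0e-04 -1.0e+00] j6 0.801 F [ 5.4 -1.2  1.3] T [-0.168 -0.864  0.286] w 0.0104 g 14.894589632749557
```

{"fn": "servo_tool", "kwargs": {
  "series": [
    [[0,0,0.015],[0,0,0],0.12]
  ]
}}

```text
clock: 7.4
ee_pos: [0.5636, 0.0139, 0.1162]
tcp_rot: [[0.778, 0.628, 0.001], [0.628, -0.778, -0.0], [0.001, 0.001, -1.0]]
force: [4.4, -1.3, 0.3]
width: 0.0105
grip_force: 17.8
```

```bash
python3 -c "
from h import *
tz()"
```

```text
Tz mean 0.338 0.027
clock 7.65 ee [0.5636 0.0139 0.1161] y-yaw -51.07 zax [ 1.2e-03 -4.0e-04 -1.0e+00] j6 0.816 F [ 4.9 -1.1  1.7] T [-0.126 -0.855  0.291] w 0.0104 g 17.634957432746887
```

{"fn": "servo_tool", "kwargs": {
  "series": [
    [[0,0,0],[0,0,0],0.2],
    [[0,0,0],[0,0,0],0.3],
    [[0,0,0],[0,0,0],0.3],
    [[0,0,0],[0,0,-0.3],0.4],
    [[0,0,0],[0,0,-0.7],1],
    [[0,0,0],[0,0,-0.8],1],
    [[0,0,0],[0,0,0],1],
    [[0,0,0],[0,0,0],1]
  ]
}}

```text
clock: 8.45
ee_pos: [0.5639, 0.014, 0.2085]
tcp_rot: [[0.778, 0.628, 0.004], [0.628, -0.778, -0.0], [0.003, 0.003, -1.0]]
force: [-0.2, 0.0, -0.9]
width: 0.0854
grip_force: 0.0
```

```bash
python3 - <<'E'
from h import *
gap(); f,P=knob()
c=cv2.resize(f["img"][130:330,170:400],None,fx=3,fy=3,interpolation=cv2.INTER_CUBIC); cv2.imwrite("pics/w5.png",c[:,:,::-1])
E
```

```text
clock 8.45 ee [0.5639 0.014  0.2085] y-yaw -51.11 zax [ 4.2e-03 -3.0e-04 -1.0e+00] j6 0.816 F [-0.2  0.  -0.9] T [ 0.015  0.026 -0.013] w 0.0854 g 0.0
knob top 0.1253 ring 0.1114 knob rect [562.8  14.3  25.6  10.9  39.1] pca yaw -138.6 n 591
ring circle [562.3  14.2] 26.9
```

View pics/w5.png

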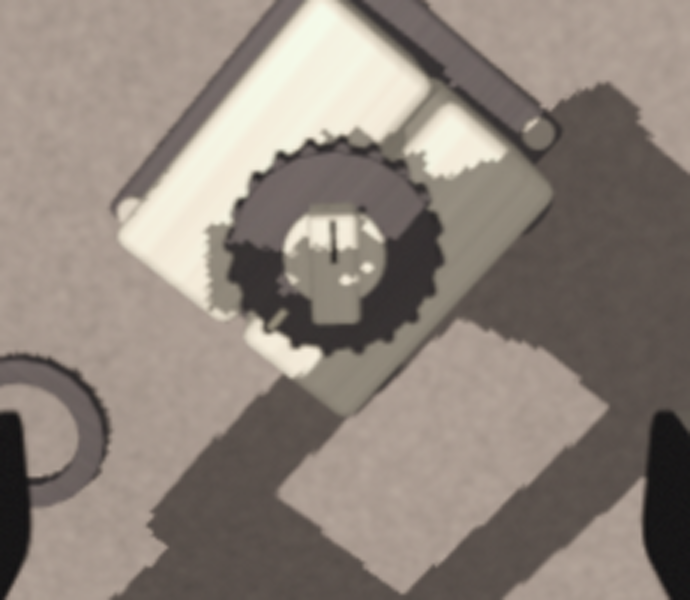

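{"fn": "servo_tool", "kwargs": {
  "series": [
    [[0,0,0],[-0.6,0.38,0],1],
    [[0,0,0],[-0.72,0.46,0],1],
    [[0,0,0],[-0.72,0.46,0],1],
    [[0,0,0],[-0.72,0.46,0],1],
    [[0,0,0],[-0.72,0.46,0.2],1],
    [[0,0,0],[-0.72,0.45,0.4],1],
    [[0,0,0],[-0.68,0.43,0.4],0.7],
    [[0,0,0],[0,0,0.4],0.7],
    [[0,0,0],[0,0,0],0.7],
    [[0,0,0],[0,0,0],0.7]
  ]
}}

```text
clock: 9.5
ee_pos: [0.4699, -0.2591, 0.1346]
tcp_rot: [[0.778, 0.628, -0.003], [0.628, -0.778, 0.002], [-0.001, -0.003, -1.0]]
force: [0.8, 0.5, -0.0]
width: 0.06
grip_force: 0.0
```

```bash
cat >> h.py <<'E'
def circ(p):
    c,R=cv2.minEnclosingCircle((p[:,:2]*1000).astype(np.float32)); return np.round(c,1),round(R,1)
E
python3 - <<'E'
from h import *
gap(); f=grab_frame("wrist"); P=cloud(f); save(f,"w6.png"); gap()
for c in [(.471,-.26),(.547,-.275),(.481,-.347)]:
    k=P[(np.linalg.norm(P[:,:2]-c,axis=1)<.034)&(P[:,2]>.015)]; zt=np.percentile(k[:,2],90) if len(k) else 0
    t=k[abs(k[:,2]-zt)<.003]; print(c,zt,len(t),circ(t) if len(t) else 0)
E
```

```text
clock 9.5 ee [ 0.4699 -0.2591  0.1346] y-yaw -51.1 zax [-0.0026  0.0023 -1.    ] j6 0.282 F [ 0.8  0.5 -0. ] T [0.005 0.007 0.02 ] w 0.06 g 0.0
clock 9.55 ee [ 0.4707 -0.2592  0.1359] y-yaw -51.06 zax [-3.e-04  6.e-04 -1.e+00] j6 0.282 F [ 0.5 -0.3  0. ] T [ 0.04  -0.016 -0.039] w 0.0599 g 0.0
(0.471, -0.26) 0.2275631789906492 2392 (array([ 479.3, -250.7]), 26.2)
(0.547, -0.275) 0.03741030309738475 3136 (array([ 546.1, -275.3]), 22.0)
(0.481, -0.347) 0.028599794201793857 699 (array([ 481.3, -346.5]), 16.4)
```

View pics/w6.png

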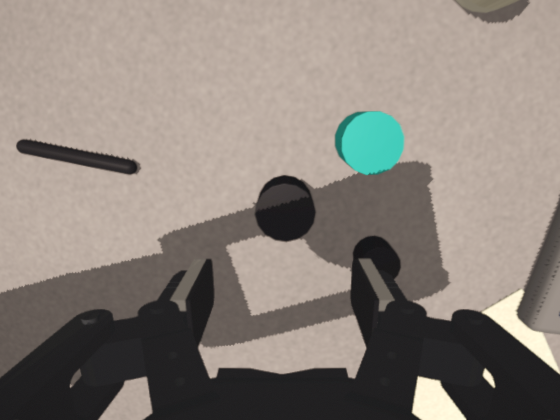

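```bash
python3 - <<'E'
from h import *
f=grab_frame("wrist"); P=cloud(f)
k=P[(np.linalg.norm(P[:,:2]-[.471,-.26],axis=1)<.034)&(P[:,2]>.015)&(P[:,2]<.05)]; zt=np.percentile(k[:,2],80)
t=k[abs(k[:,2]-zt)<.003]; c,R=circ(t); print(zt,len(t),c,R)
s=gap(); d=np.r_[c/1000,.008]-s["ee_pos"]; print("tool units",(np.array(s["tcp_rot"]).T@d/.05).round(3))
E
```

```text
0.03712085579907051 2728 [ 469.6 -260.2] 21.9
clock 9.6 ee [ 0.4712 -0.2593  0.1367] y-yaw -51.03 zax [ 1.1e-03 -5.0e-04 -1.0e+00] j6 0.282 F [0.7 0.1 0.7] T [ 0.044 -0.014  0.017] w 0.0594 g 0.0
tool units [-0.038 -0.01   2.574]
```

{"fn": "servo_tool", "kwargs": {
  "series": [
    [[0,0,0],[-0.028,0,0.6],0.7],
    [[0,0,0],[0,0,0.7],0.7],
    [[0,0,0],[0,0,0.6],0.7],
    [[0,0,0],[0,0,0.4],0.7],
    [[0,0,0],[0,0,0.26],0.7],
    [[0,0,0],[0,0,0],0.6],
    [[0,0,0],[0,0,0],0.55],
    [[0,0,0],[0,0,0],0.5],
    [[0,0,0],[0,0,0],0.4],
    [[0,0,0],[0,0,0],0.4]
  ],
  "newtons": 20
}}

```text
clock: 10.6
ee_pos: [0.4708, -0.2615, 0.0097]
tcp_rot: [[0.778, 0.628, 0.003], [0.628, -0.778, -0.002], [0.001, 0.004, -1.0]]
force: [1.3, -0.7, 4.9]
width: 0.0436
grip_force: 20.8
```

{"fn": "servo_tool", "kwargs": {
  "series": [
    [[0,0,0],[0,0,0],0.3],
    [[0,0,0],[0,0,0],0.3],
    [[0,0,0],[0,0,0],0.3]
  ]
}}

```text
clock: 10.9
ee_pos: [0.4708, -0.2615, 0.0097]
tcp_rot: [[0.778, 0.628, 0.003], [0.628, -0.778, -0.002], [0.001, 0.003, -1.0]]
force: [0.3, 0.3, 6.3]
width: 0.0435
grip_force: 20.9
```

```bash
python3 - <<'E'
from h import *
gap()
E
```

```text
clock 10.9 ee [ 0.4708 -0.2615  0.0097] y-yaw -51.11 zax [ 0.0032 -0.0018 -1.    ] j6 0.279 F [0.3 0.3 6.3] T [ 0.114 -0.071  0.041] w 0.0435 g 20.935150044970214
```

{"fn": "servo_tool", "kwargs": {
  "series": [
    [[0,0,0],[0,0,-0.2],0.3],
    [[0,0,0],[0,0,-0.6],0.3],
    [[0,0,0],[0,0,-0.8],0.3],
    [[0,0,0],[0,0,-0.8],0.3],
    [[0,0,0],[0,0,-0.8],0.3],
    [[0,0,0],[0,0,-0.6],0.3],
    [[0,0,0],[0,0,0],0.3]
  ]
}}

```text
clock: 11.6
ee_pos: [0.4714, -0.2623, 0.2042]
tcp_rot: [[0.778, 0.628, 0.009], [0.628, -0.778, -0.007], [0.003, 0.011, -1.0]]
force: [0.4, -0.3, 0.1]
width: 0.0436
grip_force: 20.6
```

{"fn": "servo_tool", "kwargs": {
  "series": [
    [[0,0,0],[0.5,-0.32,0],0.3],
    [[0,0,0],[0.72,-0.46,0],0.3],
    [[0,0,0],[0.72,-0.46,0],0.3],
    [[0,0,0],[0.72,-0.46,0],0.3],
    [[0,0,0],[0.72,-0.46,0],0.3],
    [[0,0,0],[0.72,-0.46,0],0.3],
    [[0,0,0],[0.5,-0.32,0],0.3],
    [[0,0,0],[0.295,-0.19,0],0.3],
    [[0,0,0],[0,0,0],0.3],
    [[0,0,0],[0,0,0],0.3]
  ]
}}

```text
clock: 12.6
ee_pos: [0.561, 0.0146, 0.1966]
tcp_rot: [[0.778, 0.628, -0.002], [0.628, -0.778, -0.001], [-0.002, -0.001, -1.0]]
force: [-0.4, -0.0, -0.9]
width: 0.0437
grip_force: 20.6
```

```bash
python3 - <<'E'
from h import *
e=[]
for i in range(8):
    f=grab_frame("wrist"); e.append(arm.sense()["ee_pos"])
print("ee mean",np.mean(e,0).round(4)); gap(); P=cloud(f); m=np.mean(e,0)
n=np.linalg.norm(P[:,:2]-m[:2],axis=1)
k=P[(n<.03)&(P[:,2]>m[2]+.01)&(P[:,2]<m[2]+.04)]
h,b=np.histogram(k[:,2]-m[2],bins=np.arange(.0,.045,.002)); print([(round(float(y),3),int(x)) for x,y in zip(h,b)])
ims=[f["img"][:,:,::-1][120:420,130:430]]
for c in ["scene","side"]:
    g=grab_frame(c); P=cloud(g); n=np.linalg.norm(P[:,:2]-m[:2],axis=1)
    k=P[(n<.03)&(abs(P[:,2]-m[2]-.026)<.006)]; print(c,len(k),k.mean(0) if len(k) else 0, np.percentile(k,[2,98],axis=0).round(4) if len(k) else 0)
    o=(265,60) if c=="scene" else (220,80)
    ims.append(cv2.resize(g["img"][:,:,::-1][o[1]:o[1]+150, o[0]-65:o[0]+85],(300,300)) if 0 else cv2.resize(g["img"][:,:,::-1][80:260,200:380],(300,300),interpolation=cv2.INTER_CUBIC))
cv2.imwrite("pics/carry.png",cv2.resize(np.hstack(ims),(800,267)))
E
```

```text
ee mean [0.5614 0.0138 0.1976]
clock 13.0 ee [0.5616 0.0141 0.198 ] y-yaw -51.17 zax [ 2.e-04 -1.e-04 -1.e+00] j6 0.817 F [-0.4 -0.7 -0.6] T [-0.035 -0.002  0.001] w 0.0435 g 20.639305589720607
[(0.0, 0), (0.002, 0), (0.004, 0), (0.006, 0), (0.008, 0), (0.01, 222), (0.012, 244), (0.014, 242), (0.016, 279), (0.018, 252), (0.02, 291), (0.022, 321), (0.024, 451), (0.026, 8333), (0.028, 1070), (0.03, 197), (0.032, 221), (0.034, 208), (0.036, 231), (0.038, 361), (0.04, 0), (0.042, 0)]
scene 70 [0.56575139 0.00998372 0.22296867] [[ 0.5425 -0.0123  0.218 ]
 [ 0.5865  0.0351  0.2291]]
side 163 [0.56986815 0.02312509 0.22469974] [[ 5.368e-01 -3.000e-04  2.179e-01]
 [ 5.842e-01  4.070e-02  2.289e-01]]
```

View pics/carry.png

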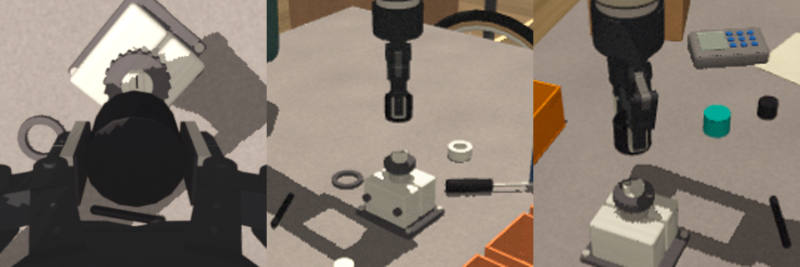

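```bash
python3 - <<'E'
from h import *
f=grab_frame("wrist"); s=gap(); m=s["ee_pos"]; P=cloud(f)
n=np.linalg.norm(P[:,:2]-m[:2],axis=1)
k=P[(n<.03)&(abs(P[:,2]-m[2]-.0268)<.003)]
R=np.array(s["tcp_rot"]); 
co=np.linalg.lstsq(np.c_[k[:,:2]-k[:,:2].mean(0),np.ones(len(k))],k[:,2],rcond=None)[0]; print("tilt",co[:2].round(4),"z",co[2].round(4))
q=(k[:,:2]-m[:2])@R[:2,:2]*1000
print("tool x range",np.percentile(q[:,0],[0.2,1,99,99.8]).round(1),"y",np.percentile(q[:,1],[.2,1,99,99.8]).round(1), circ(k))
E
```

```text
clock 13.15 ee [0.5617 0.0145 0.1979] y-yaw -51.13 zax [ 3.e-04 -0.e+00 -1.e+00] j6 0.817 F [ 0.3  0.3 -0.3] T [-0.005 -0.036 -0.011] w 0.0436 g 20.639341101050377
tilt [-0.0062 -0.002 ] z 0.2248
tool x range [-21.3 -20.1  20.8  21.5] y [-26.7 -22.6  23.   26.8] (array([566.3,  18.1]), 28.4)
```

{"fn": "servo_tool", "kwargs": {
  "series": [
    [[0,0,0],[0.02,0.02,0.3],0.3],
    [[0,0,0],[0,0,0.4],0.3],
    [[0,0,0],[0,0,0.2],0.3],
    [[0,0,0],[0,0,0.2],0.3],
    [[0,0,0],[0,0,0.2],0.3],
    [[0,0,0],[0,0,0.15],0.3],
    [[0,0,0],[0,0,0],0.3],
    [[0,0,0],[0,0,0],0.3]
  ]
}}

```text
clock: 13.95
ee_pos: [0.5633, 0.0146, 0.1256]
tcp_rot: [[0.778, 0.628, 0.001], [0.628, -0.778, -0.0], [0.0, 0.0, -1.0]]
force: [0.5, -0.3, -0.1]
width: 0.0437
grip_force: 20.6
```

```bash
python3 - <<'E'
from h import *
gap()
for i in range(4): f=grab_frame("wrist"); 
gap()
E
```

```text
clock 13.95 ee [0.5633 0.0146 0.1256] y-yaw -51.11 zax [ 5.e-04 -1.e-04 -1.e+00] j6 0.817 F [ 0.5 -0.3 -0.1] T [-0.004  0.035  0.004] w 0.0437 g 20.637759044766426
clock 14.15 ee [0.5636 0.0146 0.1261] y-yaw -51.1 zax [ 1.6e-03 -2.0e-04 -1.0e+00] j6 0.817 F [-0.9 -0.1  0.3] T [-0.012 -0.001  0.009] w 0.0438 g 20.638455860316753
```

{"fn": "servo_tool", "kwargs": {
  "series": [
    [[0,0,0],[0,0,0.03],0.3],
    [[0,0,0],[0,0,0.03],0.3],
    [[0,0,0],[0,0,0],0.3]
  ]
}}

```text
clock: 14.45
ee_pos: [0.563, 0.0146, 0.122]
tcp_rot: [[0.778, 0.628, -0.0], [0.628, -0.778, 0.0], [-0.0, -0.0, -1.0]]
force: [0.5, 0.6, -0.6]
width: 0.0437
grip_force: 20.6
```

{"fn": "servo_tool", "kwargs": {
  "series": [
    [[0,0,0],[0,0,0.02],0.3],
    [[0,0,0],[0,0,0],0.3]
  ]
}}

```text
clock: 14.65
ee_pos: [0.5631, 0.0146, 0.1211]
tcp_rot: [[0.778, 0.628, -0.0], [0.628, -0.778, 0.0], [-0.0, -0.0, -1.0]]
force: [-0.8, -0.7, -0.7]
width: 0.0434
grip_force: 20.6
```

{"fn": "servo_tool", "kwargs": {
  "series": [
    [[0,0,0],[0,0,0.01],0.3],
    [[0,0,0],[0,0,0],0.3]
  ]
}}

```text
clock: 14.85
ee_pos: [0.5631, 0.0146, 0.1208]
tcp_rot: [[0.778, 0.628, -0.0], [0.628, -0.778, 0.0], [0.0, -0.0, -1.0]]
force: [-0.1, -0.7, -0.9]
width: 0.0433
grip_force: 20.6
```

{"fn": "servo_tool", "kwargs": {
  "series": [
    [[0,0,0],[0,0,0.01],0.3],
    [[0,0,0],[0,0,0],0.3]
  ]
}}

```text
clock: 15.05
ee_pos: [0.5632, 0.0146, 0.1205]
tcp_rot: [[0.778, 0.628, 0.0], [0.628, -0.778, -0.0], [0.0, 0.0, -1.0]]
force: [-0.1, -0.9, 0.5]
width: 0.0438
grip_force: 20.6
```

{"fn": "servo_tool", "kwargs": {
  "series": [
    [[0,0,0],[0,0,0.01],0.3],
    [[0,0,0],[0,0,0],0.3]
  ]
}}

```text
clock: 15.25
ee_pos: [0.5633, 0.0146, 0.1204]
tcp_rot: [[0.778, 0.628, 0.001], [0.628, -0.778, -0.0], [0.0, 0.0, -1.0]]
force: [-1.1, 0.1, 2.9]
width: 0.0435
grip_force: 20.8
```

{"fn": "servo_tool", "kwargs": {
  "series": [
    [[0,0,0],[0,0,0.01],0.3],
    [[0,0,0],[0,0,0],0.3]
  ]
}}

```text
clock: 15.45
ee_pos: [0.5633, 0.0146, 0.1204]
tcp_rot: [[0.778, 0.628, 0.001], [0.628, -0.778, -0.0], [0.001, 0.001, -1.0]]
force: [-2.0, -0.4, 4.6]
width: 0.0437
grip_force: 21.0
```

{"fn": "servo_tool", "kwargs": {
  "series": [
    [[0,0,0],[0,0,0],0.55],
    [[0,0,0],[0,0,0],0.65],
    [[0,0,0],[0,0,0],0.75],
    [[0,0,0],[0,0,0],0.75],
    [[0,0,0],[0,0,-0.2],0.8],
    [[0,0,0],[0,0,-0.6],0.8],
    [[0,0,0],[0,0,-0.8],0.8],
    [[0,0,0],[0,0,-0.4],0.8],
    [[0,0,0],[0,0,0],0.8],
    [[0,0,0],[0,0,0],0.8]
  ]
}}

```text
clock: 16.45
ee_pos: [0.5633, 0.0146, 0.2198]
tcp_rot: [[0.778, 0.628, 0.001], [0.628, -0.778, -0.0], [0.001, 0.001, -1.0]]
force: [-0.2, -0.5, -0.1]
width: 0.0683
grip_force: 0.0
```

```bash
python3 - <<'E'
from h import *
s=gap(); ims=[]
for c,cr in [("wrist",(130,330,170,400)),("scene",(130,290,200,400)),("side",(150,310,170,370))]:
    f=grab_frame(c); P=cloud(f); n=np.linalg.norm(P[:,:2]-[.563,.0143],axis=1)
    k=P[(n<.03)&(abs(P[:,2]-.1474)<.006)]; z=np.median(k[:,2]); k=k[abs(k[:,2]-z)<.003]
    co=np.linalg.lstsq(np.c_[k[:,:2]-k[:,:2].mean(0),np.ones(len(k))],k[:,2],rcond=None)[0]
    print(c,"z",z.round(4),"tilt",co[:2].round(3),circ(k),len(k))
    ims.append(cv2.resize(f["img"][cr[0]:cr[1],cr[2]:cr[3],::-1],(300,260),interpolation=cv2.INTER_CUBIC))
    if c!="wrist":
        for q in ["spacer","lockring","tyre_lever","driver"]:
            for d in outline_of(c,q)[:1]:
                p=cloud(f,d["pixels"]); print(c,q,round(d["conf"],2),np.percentile(p,[3,97],axis=0).round(3).tolist())
cv2.imwrite("pics/end.png",cv2.resize(np.hstack(ims),(800,231)))
E
```

```text
clock 16.45 ee [0.5633 0.0146 0.2198] y-yaw -51.11 zax [ 1.2e-03 -1.0e-04 -1.0e+00] j6 0.817 F [-0.2 -0.5 -0.1] T [ 0.002 -0.056 -0.005] w 0.0683 g 0.0
wrist z 0.1474 tilt [-0.003 -0.004] (array([562.6,  15.2]), 21.9) 3370
scene z 0.1454 tilt [-0.008  0.016] (array([564.9,  13.7]), 22.9) 137
scene spacer 0.57 [[0.511, 0.224, 0.001], [0.552, 0.266, 0.022]]
scene lockring 0.75 [[0.393, 0.011, -0.001], [0.445, 0.065, 0.008]]
side z 0.1481 tilt [-0.001 -0.01 ] (array([563.9,  13.9]), 23.5) 327
side spacer 0.68 [[0.506, 0.23, 0.004], [0.548, 0.271, 0.025]]
side lockring 0.86 [[0.389, 0.012, 0.002], [0.442, 0.067, 0.012]]
side tyre_lever 0.57 [[0.373, -0.143, 0.007], [0.416, -0.065, 0.015]]
side driver 0.91 [[0.583, 0.126, 0.007], [0.703, 0.22, 0.029]]
```

View pics/end.png

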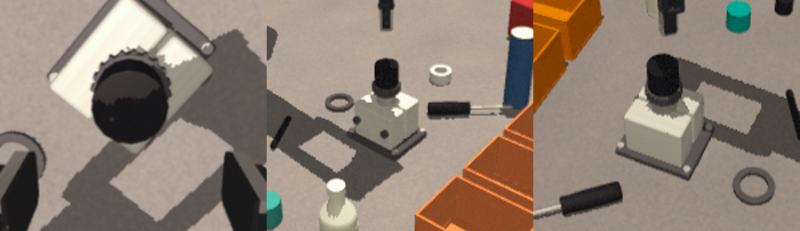

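The cap sits level on the ring, with its top at 0.147 m (the ring top plus 36 mm). The spacer, lockring, driver and tyre lever read where they were at the start. I'm handing the job in.

```bash
python3 -c "
from plant import finish_job
print(finish_job())"
```

```text
the job is handed in; nothing more can be done
None
```

The job is handed in: I turned the knob clockwise to its end stop (felt as a torque rise) and set the black dust cap level on the ring, centred to about 1 mm. The ring had not turned by the last time its mark was visible, before the cap went on.

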